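# Tip the amber prism out of its flush nest

## Task

In the open lens chest, press down on the brass-shod end of the amber prism plate so that its nest tips and its glass end rises out of the cork, then take it by the raised end and lay it flat inside the blue felt inspection tray, without dropping it. Leave the green prism plate lying flush in its own nest.

Things in the scene. Friction and masses are not known exactly. Their poses are not given: they have to be found in the camera images.
- amber: Loose amber-orange glass plate, 90 (x) x 46 (y) x 12 (z) mm, 100 g; origin: centre of underside; +x: towards its brass-clad end (last 24 mm). Starts level, flush in a nest, 3 mm side gaps: no room for fingers. 4 to 6 N down, 12 mm from the brass end, tips it with its nest to 0.35 rad (spot sinks 6 mm); it stays so when let go. Then pinch it across its width, about 15 mm from the raised glass end.
- green: Green glass plate of the same make, size and axes in the other nest, which tips just as easily. To be left alone. Which plate is in which nest varies.
- chest: Fixed chest, 170 (x) x 200 (y) x 55 (z) mm, top level all over; origin: centre of underside. Plate centres at x -10, y +47 and -47 mm, brass ends to +x, where each nest has a 25 mm open scoop. Nest pans pivot stiffly about y, 2 mm below the top and 15 mm from the plate's centre towards its brass end; the glass end then rises 20 mm, clear of the cork. Lid folded back on the bench, 13 mm high, to x 250 mm.
- tray: Shallow inspection tray with blue felt floor and brass rim, fixed. 170 (x) x 150 (y) mm outside, 158 x 138 mm inside; floor 4 mm above the bench, rim top 14 mm above the bench. Origin at the centre of its underside.
Things that resemble listed ones, but are neither listed nor needed, are in the scene too. Of the things like the amber, leave any that is black, grey or purple; of the rest the smaller one is meant.

How it is judged:
On the way:
1. the amber plate is tipped up (more than 0.2 rad) while still in its nest (angle between amber's own z axis and vertical between 0.2 and 0.5 rad and z of amber in the frame of chest between 0.03 and 0.06 m and x of amber in the frame of chest between -0.03 and 0.01 m), for 0.2 s.
At the end, for the whole second after the job is handed in: The amber plate lies released and still, flat on the felt (within 0.09 rad, underside under 9 mm above the tray's), inside the rim (origin within 55 mm of the tray's centre along its x, 47 mm along its y); the green plate is tilted under 0.12 rad and within 15 mm of its start (x of amber in the frame of tray between -0.055 and 0.055 m and y of amber in the frame of tray between -0.047 and 0.047 m and z of amber in the frame of tray below 0.009 m and angle between amber's own z axis and vertical below 0.09 rad and linear speed of amber below 0.02 m/s and angle between green's own z axis and vertical below 0.12 rad and distance of green from where it was at the start of the episode below 0.015 m); the robot touches nothing.
It fails at once if the green plate is tipped (over 0.12 rad) or shifted (over 15 mm) (angle between green's own z axis and vertical above 0.12 rad or distance of green from where it was at the start of the episode above 0.015 m).
It fails at once if the amber plate is dropped (moves faster than 0.7 m/s with no finger on it) (linear speed of amber above 0.7 m/s and contact force between the fingers and amber below 0.05 N).
It also fails if it takes over 48 s, if anything falls off the work surface, if the arm or the gripper's body presses on something with over 40 N, if the wrist force passes 120 N, or if a joint passes its speed limit or range.

## Robot

A 6-joint arm with a two-finger parallel gripper is mounted at the origin on the work surface. World frame = base frame: x ahead of the robot, y to its left, z up, the work surface at z = 0. Lengths are in m, angles in rad, forces in N, time in s.
With the tool pointing down it reaches from about 0.35 to 0.85 m from the base axis. Payload 8.1 kg.
Tool frame: the origin (TCP) lies between the finger pads; the fingertips stand 8 mm ahead of it and the grasp point (between the pads) lies 11 mm behind it (manip.nose_length is the distance from the TCP to the fingertips, in m); z points along the fingers, y is the direction in which the jaws open and shut (so a half turn about z gives the same grasp; the last joint's range is limited). The gripper opens to 93 mm and grips with 3 to 60 N. Pads are 15 mm wide; open, the fingers measure 128 mm over their backs; the gripper's body (75 mm by 188 mm) begins 65 mm behind the grasp point.
Start: joints at [1.182, 0.13, 1.488, -0, 1.523, -0.085], TCP at [0.179, 0.573, 0.227] pointing down, gripper open.
Joint ranges: [-2.96, 2.96], [-0.89, 2.26], [0.02, 2.5], [-1.34, 4.48], [0, 2.73], [-2.66, 2.66]. Speed limits (rad/s): [2.39, 2.39, 2.79, 3.14, 3.14, 3.14].

## Interface

Orientations are given as a rotation vector (axis times angle).
In Python, from cell import manip gives the robot as it stands.
- The arm moves only by the shell command python3 -m jog 'ROWS' [OPENING] [FORCE]. ROWS is JSON, a list of rows, each a list of 2 entries, a list of its own where there are three numbers: the shift along the world's x, y, z in units of 40 mm (1.0 is 40 mm), then the turn, a rotation vector about the world's x, y, z in units of 5 degrees (1.0 is 5 degrees). A call has 1 to 8 rows; each row is the pose to reach, as a shift and turn from the pose commanded when the call began; what a row does not reach only later rows make up. A row lasts 1/12 s, in which the tool goes at most 41.7 mm and 7.16 degrees, less where a joint would pass 70% of its speed; a pose out of reach is approached as far as the arm can. A call with a gripper value outside its range is refused whole. OPENING is the finger opening in mm, from 0 to 93, set as the call begins (- or left out, the last holds). The fingers move at their own pace and stop on an object; FORCE is the grip in N (left out, the last holds). Time passes only in rows, so rows that repeat a pose let the fingers close. It gives the time, the measured TCP pose, the force and the opening at its end, in the units of the state.
- manip.sense(): the state, without advancing time (a new reading comes with each control period).
- manip.capture(name): name is "side" or "top" or "wrist"; returns a dict with "color" (420x560x3 uint8, red, green, blue), "fx", "fy", "cx", "cy" (pixels), "R" (3x3) and "t" (3): a world point X has camera coordinates R X + t; the wrist camera has in their place "mount" (4x4, takes a point from camera to tool coordinates, whose origin is the TCP and whose axes are the flange's). Camera axes: x right, y down, z forward; pixel columns grow to the right and rows downward; lengths in m; the calibration is good to about 2 mm. A picture is of the moment at which its call begins: read the wrist's pose just before it. There is no depth.
- manip.finish_job(): hands the job in, once; it reports no verdict.
The state is a dict: "t": time; "joint_pos": joint angles; "joint_vel": joint speeds; "joint_efforts": joint torques, N m; "position": TCP position; "tcp_rot": TCP orientation; "wrist_force": force on the tool from outside, world axes, zero at the start; "torque": the same for the moment, N m; "width": finger opening in m.
Only numpy, scipy, OpenCV 4.12 (cv2) and the standard library are available. Lean on these libraries where they do the work, as an engineer would, in place of code of your own. Each camera call takes 0.05 s, during which the arm holds its last target.

## Working session

There is one attempt and no reset: what is moved stays moved. The work goes in short steps, Python scripts to look and compute and a shell command to move; the robot and the scene stay as the last step left them, time stands still between calls to the robot, and variables do not carry over. Pictures are saved under pics/ and viewed, and the job is handed in when it is done.

```bash
mkdir -p pics; ls; python3 - <<'E'
from cell import manip
import cv2,numpy as np
s=manip.sense();print({k:np.round(v,4) for k,v in s.items()})
for n in("top","side","wrist"):
    c=manip.capture(n);cv2.imwrite(f"pics/{n}0.png",c["color"][:,:,::-1])
    print(n,c["fx"],c["fy"],c["cx"],c["cy"],{k:np.round(c[k],4).tolist() for k in c if k in("R","t","mount")})
print(manip.sense()["t"],manip.nose_length)
E
```

```text
pics
{'t': np.float64(0.0), 'joint_pos': array([ 1.1816,  0.1311,  1.4893, -0.    ,  1.523 , -0.0854]), 'joint_vel': array([-0.0016,  0.0005, -0.0005, -0.0013,  0.001 , -0.0004]), 'joint_efforts': array([ 1.10000e-03, -5.59841e+01, -4.91767e+01,  7.68000e-02,
        3.53000e-02, -2.00000e-04]), 'position': array([0.1792, 0.572 , 0.2256]), 'tcp_rot': array([-4.753e-01, -3.105e+00,  2.800e-03]), 'wrist_force': array([ 0.9385,  0.0103, -0.3083]), 'torque': array([-0.0305, -0.003 , -0.0411]), 'width': np.float64(0.0932)}
top 445.161358843879 445.161358843879 282.4979365018681 214.08490866714328 {'R': [[-0.0673, -0.9977, -0.0054], [-0.9694, 0.0667, -0.2365], [0.2363, -0.0107, -0.9716]], 't': [-0.0525, 0.5932, 1.0446]}
side 400.08851189028485 400.08851189028485 275.78696902827477 210.71308980256202 {'R': [[-0.8799, -0.4752, 0.0029], [-0.3585, 0.6599, -0.6603], [0.3118, -0.582, -0.751]], 't': [0.4537, 0.3006, 0.7026]}
wrist 339.3357533916107 339.3357533916107 277.2928760851897 208.94828952637152 {'mount': [[0.0003, -0.9634, -0.2681, 0.0742], [1.0, 0.0004, -0.0003, -0.0001], [0.0004, -0.2681, 0.9634, -0.1582], [0.0, 0.0, 0.0, 1.0]]}
0.15 0.008
```

View pics/top0.png

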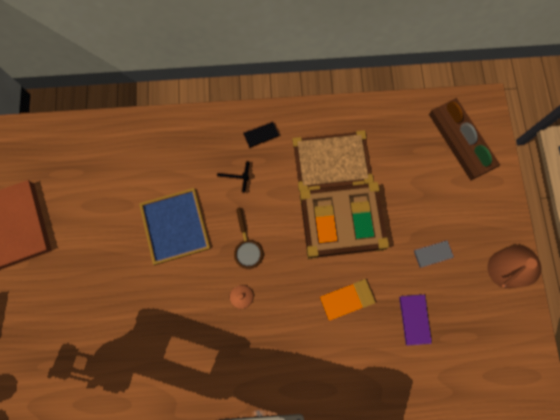

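View pics/side0.png

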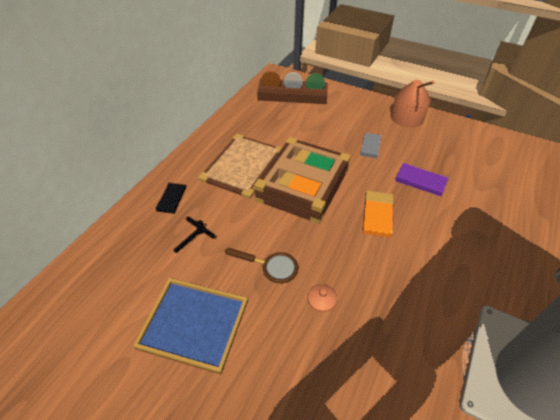

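View pics/wrist0.png

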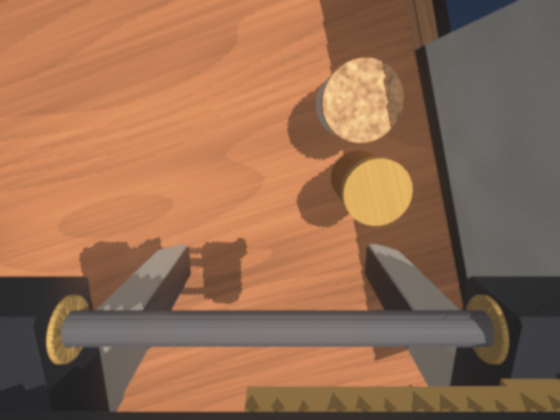

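The top view shows the chest at about (344,217), with amber in its left nest (326,225) and green in the right (363,222). The tray is at (175,226). The larger loose orange plate at (347,300) is a decoy. Next I measure.

```bash
cat > h.py <<'E'
from cell import manip
import cv2,numpy as np
def ray(c,u,v,z):
    R=np.array(c["R"]);t=np.array(c["t"]);o=-R.T@t
    d=R.T@np.array([(u-c["cx"])/c["fx"],(v-c["cy"])/c["fy"],1])
    return o+d*(z-o[2])/d[2]
def wristcam(c,s):
    from scipy.spatial.transform import Rotation as Ro
    T=np.eye(4);T[:3,:3]=Ro.from_rotvec(s["tcp_rot"]).as_matrix();T[:3,3]=s["position"]
    M=np.linalg.inv(T@np.array(c["mount"]));c["R"]=M[:3,:3];c["t"]=M[:3,3];return c
def blobs(img,lo,hi,amin=80):
    hsv=cv2.cvtColor(img,cv2.COLOR_RGB2HSV);m=cv2.inRange(hsv,np.array(lo),np.array(hi))
    m=cv2.morphologyEx(m,cv2.MORPH_OPEN,np.ones((3,3),np.uint8))
    cs,_=cv2.findContours(m,cv2.RETR_EXTERNAL,cv2.CHAIN_APPROX_NONE)
    return [k for k in cs if cv2.contourArea(k)>amin]
COL={"orange":((10,215,150),(19,255,255)),"green":((55,150,50),(85,255,255)),"blue":((100,120,40),(125,255,255))}
E
python3 - <<'E'
from h import *
for n in("top","side"):
    c=manip.capture(n);im=c["color"]
    for name,z in(("orange",.055),("green",.055),("blue",.004)):
        for k in blobs(im,*COL[name]):
            r=cv2.minAreaRect(k);b=cv2.boxPoints(r)
            if name=="blue": b=cv2.approxPolyDP(k,8,True)[:,0]
            print(n,name,np.round(r[0]),np.round(r[1]))
            W=np.array([ray(c,*p,z)[:2] for p in b]);print("  ",np.round(W,3).tolist(),"mean",np.round(W.mean(0),4))
    # colours
    if n=="top":
        hsv=cv2.cvtColor(im,cv2.COLOR_RGB2HSV)
        for p in((323,208),(326,230),(360,203),(303,190),(376,187),(313,251),(383,244)):print(p,hsv[p[1],p[0]])
    x0,y0,w=(280,120,120) if n=="top" else (240,130,120)
    cv2.imwrite(f"pics/crop_{n}.png",cv2.resize(im[y0:y0+150,x0:x0+w][:,:,::-1],None,fx=4,fy=4,interpolation=cv2.INTER_CUBIC))
E
```

```text
top orange [341. 302.] [27. 37.]
   [[0.381, -0.167], [0.408, -0.255], [0.347, -0.271], [0.321, -0.185]] mean [ 0.3642 -0.2193]
top orange [326. 228.] [27. 18.]
   [[0.581, -0.175], [0.584, -0.221], [0.515, -0.224], [0.512, -0.178]] mean [ 0.548  -0.1998]
top green [363. 225.] [24. 17.]
   [[0.58, -0.27], [0.583, -0.315], [0.521, -0.317], [0.518, -0.273]] mean [ 0.5505 -0.2938]
top blue [173. 226.] [54. 49.]
   [[0.674, 0.151], [0.649, 0.272], [0.512, 0.243], [0.538, 0.12]] mean [0.5936 0.1966]
(323, 208) [ 19 190 145]
(326, 230) [ 14 255 201]
(360, 203) [ 19 190 141]
(303, 190) [ 19 191 147]
(376, 187) [ 19 190 148]
(313, 251) [ 19 192 150]
(383, 244) [ 19 191 148]
side orange [378. 219.] [27. 32.]
   [[0.373, -0.125], [0.399, -0.215], [0.343, -0.237], [0.321, -0.146]] mean [ 0.3592 -0.181 ]
side orange [304. 185.] [26. 13.]
   [[0.574, -0.176], [0.582, -0.217], [0.517, -0.217], [0.51, -0.177]] mean [ 0.5455 -0.1968]
side green [320. 161.] [25. 11.]
   [[0.575, -0.268], [0.585, -0.308], [0.521, -0.312], [0.513, -0.273]] mean [ 0.5484 -0.2904]
side blue [191. 323.] [82. 66.]
   [[0.676, 0.158], [0.648, 0.273], [0.506, 0.24], [0.535, 0.118]] mean [0.5914 0.1974]
```

View pics/crop_top.png

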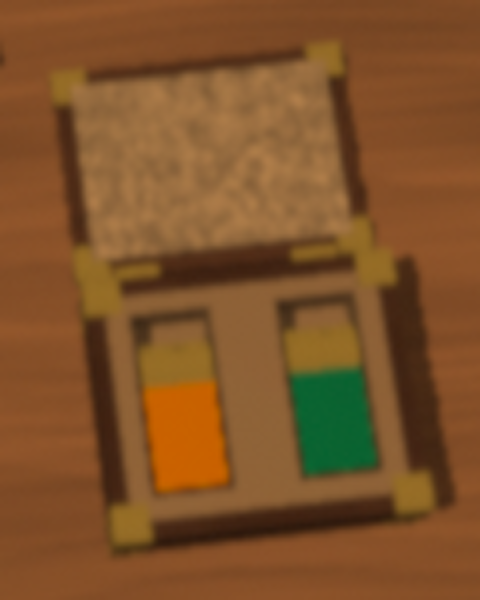

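View pics/crop_side.png

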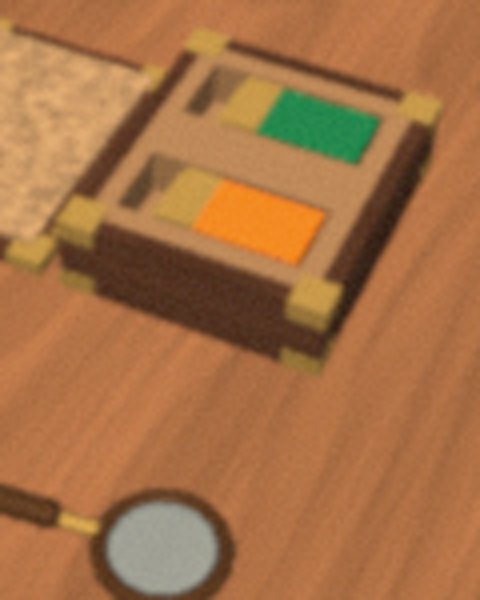

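Amber's glass centre comes out at about (0.547,-0.198) and its plate centre at (0.559,-0.198). Yaw is about 0.035, so the press spot is near (0.592,-0.197). Both views agree to 2-3 mm. The tray centre is near (0.592,0.197). I'll move across and close the fingers on the way.

```bash
python3 -m jog '[[[10.3,-19.2,0],[0,0,3.9]],[[10.3,-19.2,0],[0,0,3.9]],[[10.3,-19.2,0],[0,0,3.9]],[[10.3,-19.2,0],[0,0,3.9]],[[10.3,-19.2,0],[0,0,3.9]],[[10.3,-19.2,0],[0,0,3.9]],[[10.3,-19.2,0],[0,0,3.9]],[[10.3,-19.2,0],[0,0,3.9]]]' 0 20
```

```text
t: 0.92
position: [0.3371, 0.2777, 0.2267]
tcp_rot: [-0.058, 3.14, 0.0]
wrist_force: [1.0, -0.1, -0.3]
width: 0.0444
```

```bash
python3 -m jog '[[[6.3,-11.7,0],[0,0,0]],[[6.3,-11.7,0],[0,0,0]],[[6.3,-11.7,0],[0,0,0]],[[6.3,-11.7,0],[0,0,0]],[[6.3,-11.7,0],[0,0,0]],[[6.3,-11.7,0],[0,0,0]],[[6.3,-11.7,0],[0,0,0]],[[6.3,-11.7,0],[0,0,0]]]'
```

```text
t: 1.58
position: [0.4953, -0.0162, 0.2268]
tcp_rot: [-0.057, 3.141, -0.0]
wrist_force: [2.0, 1.1, -0.5]
width: 0.0001
```

```bash
python3 -m jog '[[[2.4,-4.5,0],[0,0,0]],[[2.4,-4.5,0],[0,0,0]],[[2.4,-4.5,0],[0,0,0]],[[2.4,-4.5,0],[0,0,0]],[[2.4,-4.5,0],[0,0,0]],[[2.4,-4.5,0],[0,0,0]],[[2.4,-4.5,0],[0,0,0]]]'
python3 - <<'E'
from h import *
s=manip.sense();c=wristcam(manip.capture("wrist"),s);print(s["position"],s["tcp_rot"])
cv2.imwrite("pics/w1.png",c["color"][:,:,::-1])
for name in("orange","green"):
    for k in blobs(c["color"],*COL[name],amin=500):
        r=cv2.minAreaRect(k);b=cv2.boxPoints(r);W=np.array([ray(c,*p,.055)[:2] for p in b])
        print(name,np.round(b).tolist(),np.round(W,4).tolist(),W.mean(0))
E
```

```text
t: 2.17
position: [0.5905, -0.1958, 0.2251]
tcp_rot: [0.053, -3.139, -0.002]
wrist_force: [-0.1, -0.1, -0.1]
width: 0.0005
[ 0.59054246 -0.1957704   0.2250601 ] [ 5.28467927e-02 -3.13894251e+00 -1.55025779e-03]
```

View pics/w1.png

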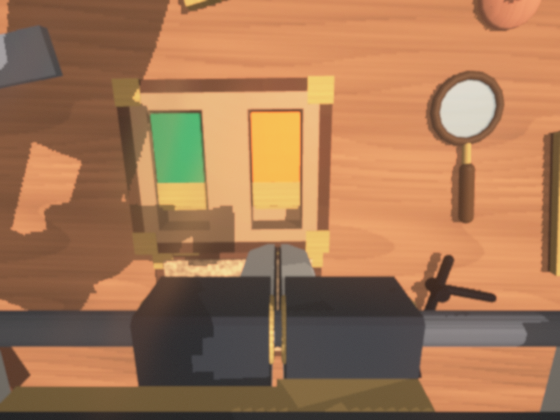

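The wrist view, with up = -x, shows green at (178,148), amber glass at (276,147) and its brass at (276,193). The closed fingers are at (278,255). I'll adapt the colour masks and locate them.

```bash
python3 - <<'E'
from h import *
s=manip.sense();c=wristcam(manip.capture("wrist"),s)
hsv=cv2.cvtColor(c["color"],cv2.COLOR_RGB2HSV)
print(hsv[147,276],hsv[195,276],hsv[148,178],hsv[198,178],hsv[150,226])
for name,lo,hi in(("amber",(16,175,200),(22,255,255)),("green",(60,120,90),(85,255,255))):
    for k in blobs(c["color"],lo,hi,amin=1000):
        r=cv2.minAreaRect(k);b=cv2.boxPoints(r);W=np.array([ray(c,*p,.055)[:2] for p in b])
        print(name,np.round(b).tolist(),np.round(W,4).tolist(),W.mean(0))
E
```

```text
[ 20 168 247] [ 21 137 240] [ 67 127 179] [ 21 134 237] [ 16 117 236]
green [[168.0, 179.0], [182.0, 111.0], [205.0, 116.0], [191.0, 184.0]] [[0.581, -0.302], [0.5159, -0.2861], [0.5194, -0.2645], [0.5848, -0.2794]] [ 0.55026151 -0.28301629]
```

```bash
python3 - <<'E'
from h import *
s=manip.sense();c=wristcam(manip.capture("wrist"),s)
for name,lo,hi in(("amber",(18,152,200),(23,255,255)),("green",(55,90,60),(85,255,255))):
    for k in blobs(c["color"],lo,hi,amin=1000):
        r=cv2.minAreaRect(k);b=cv2.boxPoints(r);W=np.array([ray(c,*p,.055)[:2] for p in b])
        if not (100<r[0][0]<330): continue
        print(name,np.round(b).tolist(),np.round(W,4).tolist(),W.mean(0))
E
```

```text
amber [[250.0, 113.0], [296.0, 113.0], [296.0, 181.0], [250.0, 181.0]] [[0.5157, -0.2219], [0.5141, -0.179], [0.5785, -0.1757], [0.5801, -0.221]] [ 0.5470844  -0.19939241]
green [[149.0, 114.0], [198.0, 112.0], [201.0, 180.0], [151.0, 182.0]] [[0.52, -0.3165], [0.5166, -0.2702], [0.5807, -0.2693], [0.5844, -0.3181]] [ 0.55044376 -0.29351453]
```

```bash
python3 -m jog '[[[0.13,-0.04,-1],[0,0,0]],[[0.13,-0.04,-2],[0,0,0]],[[0.13,-0.04,-3],[0,0,0]],[[0.13,-0.04,-3.6],[0,0,0]],[[0.13,-0.04,-3.75],[0,0,0]],[[0.13,-0.04,-3.75],[0,0,0]]]'
python3 - <<'E'
from h import *
c=manip.capture("side");cv2.imwrite("pics/s2.png",cv2.resize(c["color"][100:250,200:400,::-1],None,fx=4,fy=4))
E
```

```text
t: 2.82
position: [0.5942, -0.1937, 0.0749]
tcp_rot: [0.06, -3.137, -0.003]
wrist_force: [0.3, 0.8, -0.3]
width: 0.0005
```

View pics/s2.png

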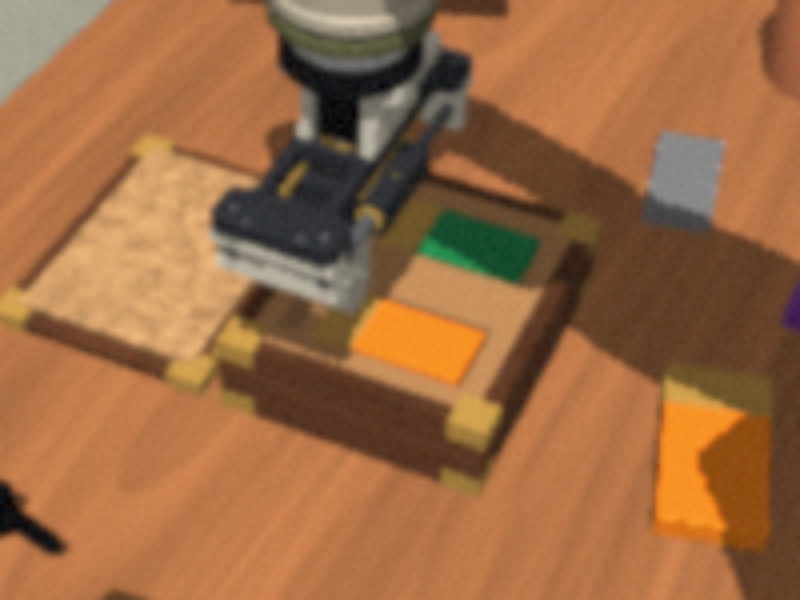

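The closed fingers are hovering over the brass end, and green is clear. Now I press slowly.

```bash
python3 -m jog '[[[0,-0.07,-0.1],[0,0,0]],[[0,-0.07,-0.2],[0,0,0]],[[0,-0.07,-0.28],[0,0,0]],[[0,-0.07,-0.34],[0,0,0]],[[0,-0.07,-0.4],[0,0,0]],[[0,-0.07,-0.45],[0,0,0]],[[0,-0.07,-0.45],[0,0,0]]]'
```

```text
t: 3.45
position: [0.5966, -0.1987, 0.0594]
tcp_rot: [-0.057, 3.14, -0.001]
wrist_force: [-0.0, 0.5, 3.5]
width: 0.0008
```

```bash
python3 -m jog '[[[0,0,-0.04],[0,0,0]],[[0,0,-0.08],[0,0,0]],[[0,0,-0.12],[0,0,0]],[[0,0,-0.12],[0,0,0]]]'
python3 - <<'E'
from h import *
c=manip.capture("side");cv2.imwrite("pics/s3.png",cv2.resize(c["color"][100:250,200:400,::-1],None,fx=4,fy=4))
E
```

```text
t: 3.78
position: [0.5977, -0.1991, 0.0569]
tcp_rot: [-0.057, 3.137, -0.002]
wrist_force: [-3.9, 2.7, 16.5]
width: 0.0003
```

View pics/s3.png

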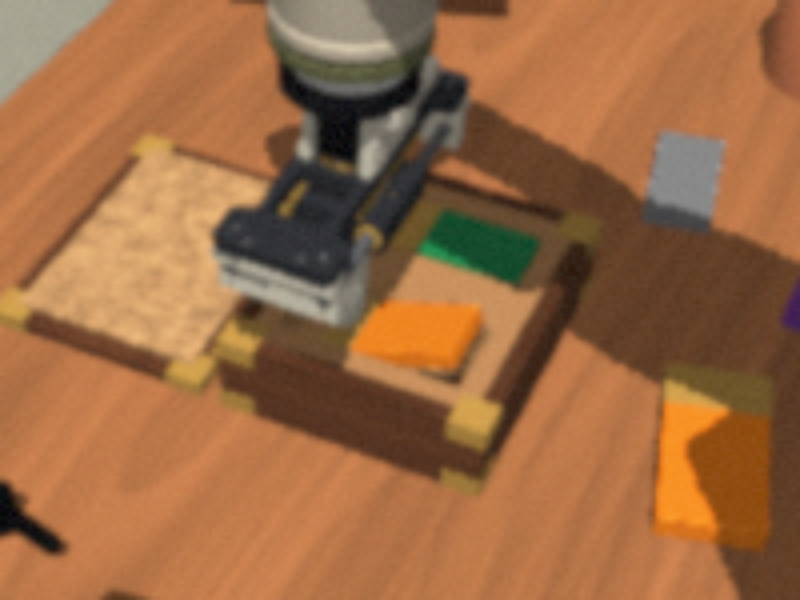

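The plate has tipped and the rising force says it is at its stop. I'll lift off, open the jaws and look.

```bash
python3 -m jog '[[[0,0,0.5],[0,0,0]],[[0,0,1.5],[0,0,0]],[[-0.5,0,2.4],[0,1,0]],[[-1,0,2.4],[0,2,0]],[[-1.5,0,2.4],[0,3,0]],[[-1.5,0,2.4],[0,4,0]],[[-1.5,0,2.4],[0,4,0]],[[-1.5,0,2.4],[0,4,0]]]' 66 30
python3 - <<'E'
from h import *
s=manip.sense()
c=manip.capture("side");cv2.imwrite("pics/s4.png",cv2.resize(c["color"][100:250,200:400,::-1],None,fx=4,fy=4))
s=manip.sense();c=wristcam(manip.capture("wrist"),s);cv2.imwrite("pics/w4.png",c["color"][:,:,::-1])
from scipy.spatial.transform import Rotation as Ro
print(s["position"],Ro.from_rotvec(s["tcp_rot"]).as_matrix().round(3))
E
```

```text
t: 4.5
position: [0.5359, -0.1979, 0.1475]
tcp_rot: [0.052, -2.791, -0.011]
wrist_force: [-0.1, -0.1, -1.0]
width: 0.0494
[ 0.53621544 -0.19821442  0.14880733] [[-0.939 -0.035 -0.341]
 [-0.037  0.999  0.   ]
 [ 0.341  0.013 -0.94 ]]
```

View pics/s4.png

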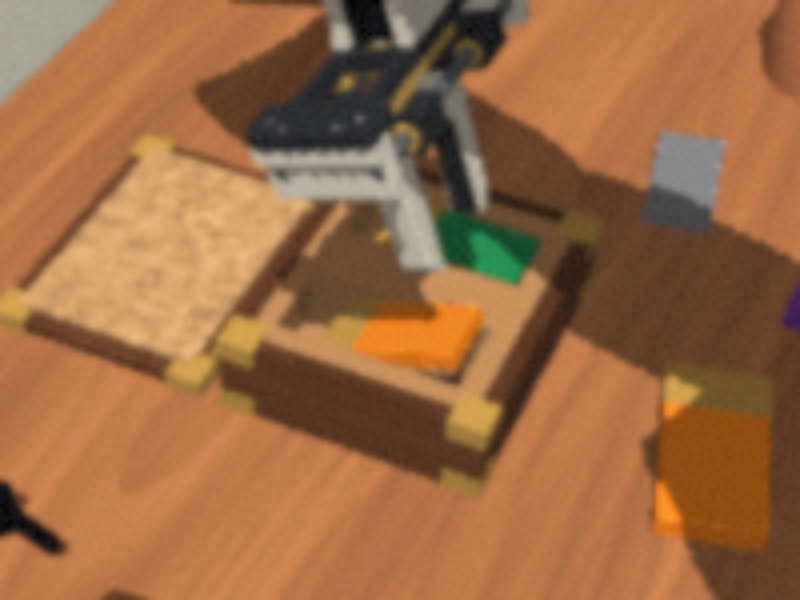

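View pics/w4.png

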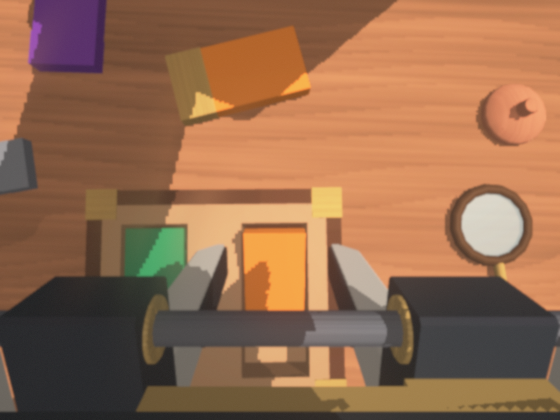

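Amber stays tipped, with its glass at (275,270) between the fingers and its raised edge at v≈228. I'll check the raised edge against the geometry.

```bash
python3 - <<'E'
from h import *
s=manip.sense();c=wristcam(manip.capture("wrist"),s);print(s["position"],s["width"])
im=c["color"];hsv=cv2.cvtColor(im,cv2.COLOR_RGB2HSV)
m=((hsv[...,0]<19)&(hsv[...,0]>10)&(hsv[...,1]>180)&(hsv[...,2]>200))
col=m[:,275];print(np.where(col)[0][:200:3]); 
for v in(240,260,280):
    u=np.where(m[v,225:325])[0]+225;print(v,u.min(),u.max())
    print([ray(c,x,v,.072).round(4) for x in(u.min(),u.max())])
vt=np.where(col[215:250])[0]
for v in (228,236): print(ray(c,275,v,.0755).round(4),ray(c,275,v,.064).round(4))
cv2.imwrite("pics/w5.png",cv2.resize(im[190:310,200:360,::-1],None,fx=4,fy=4))
E
```

```text
[ 0.53631222 -0.19843702  0.14987991] 0.05704714217102046
[229 232 282 291 300 305 308]
240 244 245
[array([ 0.5251, -0.2227,  0.072 ]), array([ 0.525, -0.222,  0.072])]
260 244 304
[array([ 0.5397, -0.2221,  0.072 ]), array([ 0.5382, -0.178 ,  0.072 ])]
280 270 304
[array([ 0.5536, -0.2025,  0.072 ]), array([ 0.5527, -0.1776,  0.072 ])]
[ 0.5155 -0.2002  0.0755] [ 0.5153 -0.2001  0.064 ]
[ 0.5213 -0.2     0.0755] [ 0.5214 -0.1999  0.064 ]
```

View pics/w5.png

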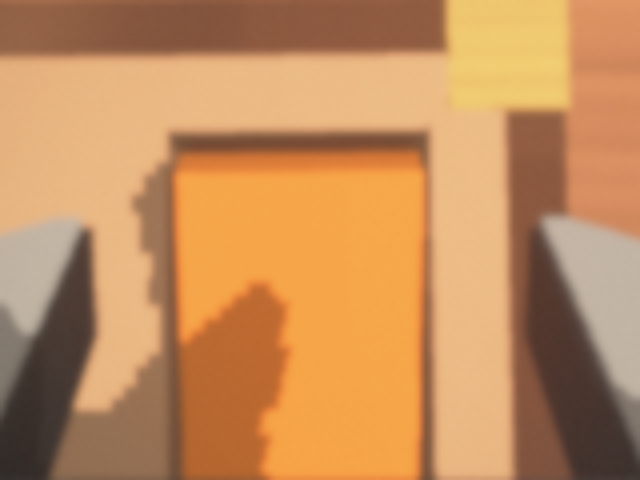

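The measured top edge at x=0.518 agrees with the predicted 0.518, and the y centre is -0.200. Descending to straddle it.

```bash
python3 -m jog '[[[-0.2,-0.03,-0.4],[0,0,0]],[[-0.2,-0.03,-0.8],[0,0,0]],[[-0.2,-0.03,-1.2],[0,0,0]],[[-0.2,-0.03,-1.5],[0,0,0]],[[-0.2,-0.03,-1.7],[0,0,0]],[[-0.2,-0.03,-1.8],[0,0,0]],[[-0.2,-0.03,-1.8],[0,0,0]],[[-0.2,-0.03,-1.8],[0,0,0]]]'
python3 - <<'E'
from h import *
s=manip.sense();c=wristcam(manip.capture("wrist"),s);print(s["position"],s["width"])
cv2.imwrite("pics/w6.png",c["color"][:,:,::-1])
c=manip.capture("side");cv2.imwrite("pics/s6.png",cv2.resize(c["color"][100:250,200:400,::-1],None,fx=4,fy=4))
E
```

```text
t: 5.32
position: [0.5283, -0.1997, 0.0785]
tcp_rot: [0.051, -2.793, -0.008]
wrist_force: [-0.7, -0.6, -0.3]
width: 0.0659
[ 0.528269   -0.19974824  0.07853538] 0.06590863437246713
```

View pics/w6.png

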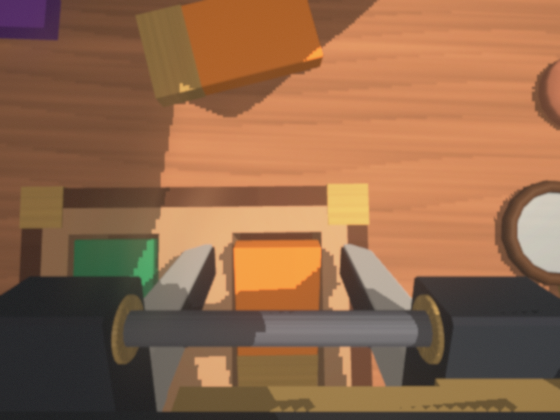

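View pics/s6.png

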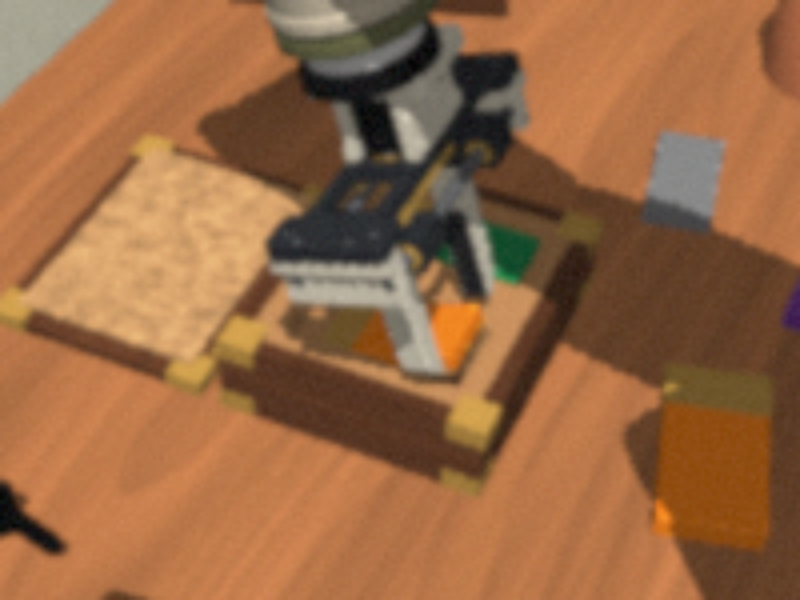

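Amber (u 234-321) is centred between the fingers (214 to 341). Lowering the last 11 mm.

```bash
python3 -m jog '[[[0,0,-0.1],[0,0,0]],[[0,0,-0.2],[0,0,0]],[[0,0,-0.28],[0,0,0]],[[0,0,-0.28],[0,0,0]],[[0,0,-0.28],[0,0,0]]]'
```

```text
t: 5.83
position: [0.5278, -0.1995, 0.0664]
tcp_rot: [0.051, -2.792, -0.009]
wrist_force: [1.1, -0.3, 0.1]
width: 0.0663
```

```bash
python3 -m jog '[[[0,0,0],[0,0,0]],[[0,0,0],[0,0,0]],[[0,0,0],[0,0,0]],[[0,0,0],[0,0,0]],[[0,0,0],[0,0,0]],[[0,0,0],[0,0,0]],[[0,0,0],[0,0,0]],[[0,0,0],[0,0,0]]]' 38 35
```

```text
t: 6.5
position: [0.5279, -0.1996, 0.0666]
tcp_rot: [0.051, -2.792, -0.009]
wrist_force: [-0.2, -1.0, -0.3]
width: 0.0457
```

It's gripped at 45.7 mm. Lifting along the plate's normal.

```bash
python3 -m jog '[[[0.05,0,0.14],[0,0,0]],[[0.1,0,0.3],[0,0,0]],[[0.18,0,0.5],[0,0,0]],[[0.27,0,0.75],[0,0,0]],[[0.36,0,1.0],[0,0,0]],[[0.45,0,1.25],[0,0,0]],[[0.5,0,1.4],[0,0,0]],[[0.5,0,1.4],[0,0,0]]]'
python3 - <<'E'
from h import *
s=manip.sense();c=wristcam(manip.capture("wrist"),s)
cv2.imwrite("pics/w7.png",c["color"][:,:,::-1])
c=manip.capture("side");cv2.imwrite("pics/s7.png",cv2.resize(c["color"][100:250,200:400,::-1],None,fx=4,fy=4))
E
```

```text
t: 7.17
position: [0.5496, -0.2, 0.1251]
tcp_rot: [0.051, -2.796, -0.007]
wrist_force: [0.8, -0.4, -0.9]
width: 0.0454
```

View pics/w7.png

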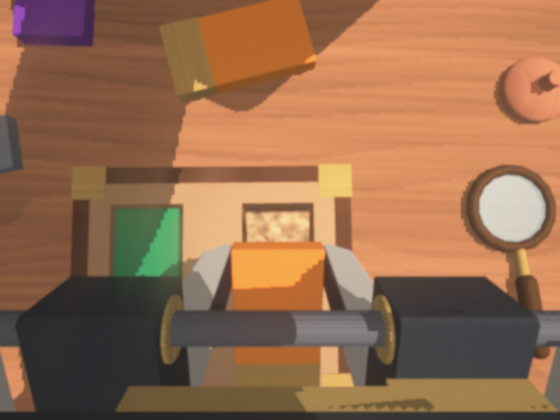

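View pics/s7.png

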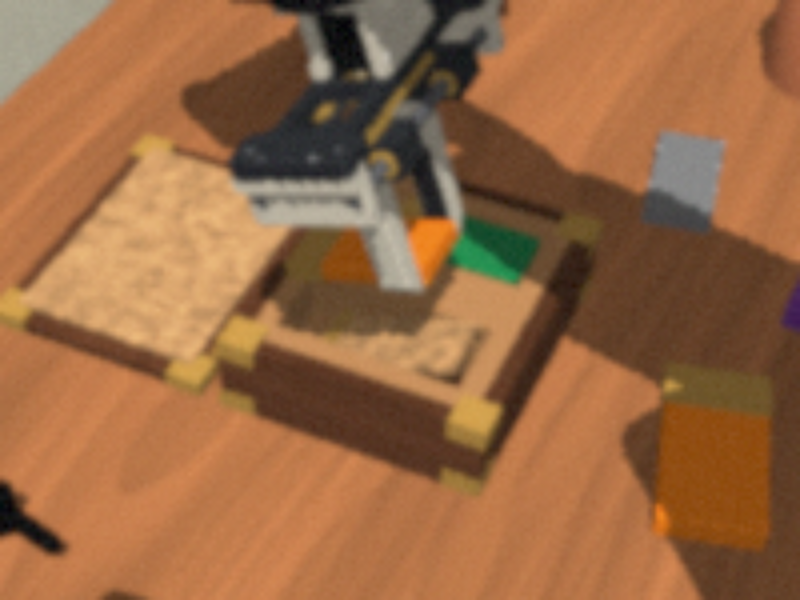

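The plate is held and level with the fingers. Lifting higher and levelling it.

```bash
python3 -m jog '[[[0,0,0.4],[0,0,0]],[[0,0,0.9],[0,-0.6,0]],[[0,0.3,1.2],[0,-1.4,0]],[[0,0.8,1.2],[0,-2.2,0]],[[0,1.4,1.2],[0,-3,0]],[[0.1,2.1,1.2],[0,-3.7,0]],[[0.1,2.8,1.2],[0,-3.9,0]],[[0.1,3.4,1.2],[0,-3.9,0]]]'
python3 -m jog '[[[0,0.7,0],[0,0,0.5]],[[0,1.4,0],[0,0,1]],[[0,2.1,0],[0,0,1.5]],[[0,2.8,0],[0,0,2]],[[0.1,3.5,0],[0,0,2.2]],[[0.1,4.2,0],[0,0,2.2]],[[0.1,4.9,0],[0,0,2.2]],[[0.1,5.4,0],[0,0,2.2]]]'
```

```text
t: 7.93
position: [0.5505, -0.0621, 0.1701]
tcp_rot: [0.056, -3.133, -0.001]
wrist_force: [-0.4, -0.3, -0.2]
width: 0.0455
t: 8.6
position: [0.5549, 0.1545, 0.1696]
tcp_rot: [0.358, -3.111, 0.0]
wrist_force: [0.1, -0.7, -0.2]
width: 0.0453
```

```bash
python3 -m jog '[[[0.1,0.4,-0.4],[0,0,0]],[[0.1,0.7,-0.9],[0,0,0]],[[0.1,0.8,-1.4],[0,0,0]],[[0.1,0.8,-1.8],[0,0,0]],[[0.1,0.8,-2.0],[0,0,0]],[[0.1,0.8,-2.0],[0,0,0]]]'
python3 - <<'E'
from h import *
s=manip.sense();c=wristcam(manip.capture("wrist"),s)
cv2.imwrite("pics/w8.png",c["color"][:,:,::-1])
c=manip.capture("side");cv2.imwrite("pics/s8.png",cv2.resize(c["color"][230:400,100:300,::-1],None,fx=3.5,fy=3.5))
E
```

```text
t: 9.1
position: [0.5575, 0.1838, 0.0874]
tcp_rot: [0.357, -3.107, 0.002]
wrist_force: [-0.7, -1.3, -1.6]
width: 0.0458
```

View pics/w8.png

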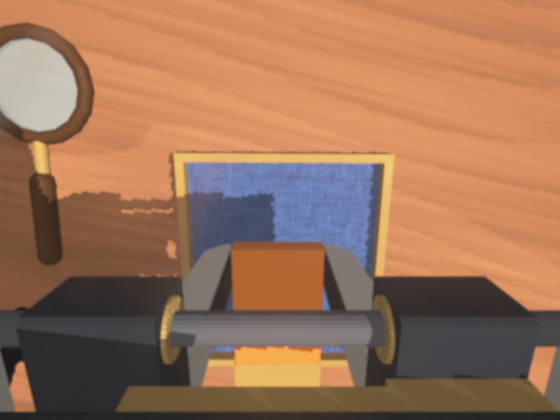

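View pics/s8.png

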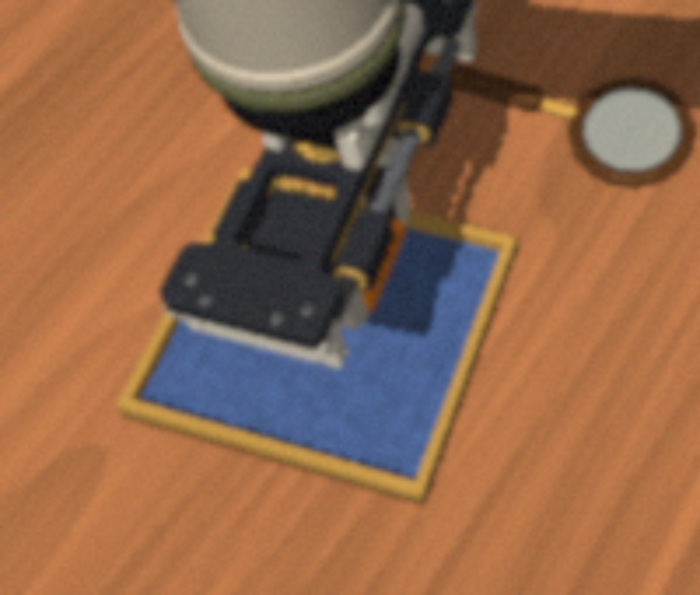

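```bash
python3 - <<'E'
from h import *
s=manip.sense();c=wristcam(manip.capture("wrist"),s);print(s["position"])
a,b=ray(c,174,153,.014),ray(c,393,154,.014);print(a,b,np.linalg.norm(a-b))
d=b-a;x=np.array([d[1],-d[0]])/np.hypot(*d[:2]);print("yaw",np.arctan2(x[1],x[0]),"centre",(a+b)[:2]/2+.085*x)
E
```

```text
[0.55975236 0.18405827 0.0906661 ]
[0.52766795 0.10335116 0.014     ] [0.49417861 0.25036103 0.014     ] 0.15077612229200346
yaw 0.2239811022577341 centre [0.59380006 0.1957357 ]
```

The tray centre now measures (0.594,0.196), with a 150.8 mm edge against the known 150, so it agrees. Lowering.

```bash
python3 -m jog '[[[0,0.15,-0.5],[0,0,0]],[[0,0.15,-1.0],[0,0,0]],[[0,0.15,-1.3],[0,0,0]],[[0,0.15,-1.55],[0,0,0]],[[0,0.15,-1.7],[0,0,0]],[[0,0.15,-1.8],[0,0,0]],[[0,0.15,-1.85],[0,0,0]],[[0,0.15,-1.85],[0,0,0]]]'
```

```text
t: 9.92
position: [0.5602, 0.1904, 0.0169]
tcp_rot: [0.357, -3.113, 0.001]
wrist_force: [0.3, 0.1, -1.3]
width: 0.0455
```

```bash
python3 -m jog '[[[0,0,-0.04],[0,0,0]],[[0,0,-0.08],[0,0,0]],[[0,0,-0.1],[0,0,0]],[[0,0,-0.1],[0,0,0]],[[0,0,-0.1],[0,0,0]]]'
```

```text
t: 10.33
position: [0.56, 0.1904, 0.0128]
tcp_rot: [0.357, -3.113, 0.001]
wrist_force: [-0.4, 0.1, -0.0]
width: 0.0459
```

```bash
python3 -m jog '[[[0,0,-0.02],[0,0,0]],[[0,0,-0.03],[0,0,0]],[[0,0,-0.03],[0,0,0]]]'
```

```text
t: 10.58
position: [0.5602, 0.1905, 0.0123]
tcp_rot: [0.357, -3.113, 0.001]
wrist_force: [-2.4, -0.8, 5.6]
width: 0.0456
```

Contact at 5.6 N. Opening to 62 mm; the backs then span 97 mm, well inside the rim.

```bash
python3 -m jog '[[[0,0,0],[0,0,0]],[[0,0,0],[0,0,0]],[[0,0,0],[0,0,0]],[[0,0,0.02],[0,0,0]],[[0,0,0.02],[0,0,0]],[[0,0,0.02],[0,0,0]],[[0,0,0.02],[0,0,0]],[[0,0,0.02],[0,0,0]]]' 62 10
```

```text
t: 11.25
position: [0.56, 0.1904, 0.0123]
tcp_rot: [0.357, -3.113, 0.001]
wrist_force: [-0.7, 1.1, 3.5]
width: 0.0619
```

```bash
python3 -m jog '[[[0,0,0.2],[0,0,0]],[[0,0,0.6],[0,0,0]],[[0,0,1.2],[0,0,0]],[[0,0,2],[0,0,0]],[[0,0,2.8],[0,0,0]],[[-1,0,3.2],[0,0,0]],[[-2,0,3.2],[0,0,0]],[[-2,0,3.2],[0,0,0]]]'
python3 - <<'E'
from h import *
s=manip.sense();c=wristcam(manip.capture("wrist"),s);print(s["position"])
cv2.imwrite("pics/w9.png",c["color"][:,:,::-1])
c=manip.capture("side");cv2.imwrite("pics/s9.png",c["color"][:,:,::-1])
for cc in (c,manip.capture("top")):
    for name in("orange","green"):
        for k in blobs(cc["color"],*COL[name]):
            b=cv2.boxPoints(cv2.minAreaRect(k));W=np.array([ray(cc,*p,.016 if name=="orange" else .055)[:2] for p in b]);print(name,W.round(3).tolist(),W.mean(0).round(3))
E
```

```text
t: 11.92
position: [0.4721, 0.1897, 0.1382]
tcp_rot: [0.358, -3.105, 0.002]
wrist_force: [-1.8, -0.4, -2.0]
width: 0.0623
[0.47206188 0.18970514 0.13815049]
orange [[0.605, 0.226], [0.619, 0.184], [0.604, 0.182], [0.592, 0.224]] [0.605 0.204]
orange [[0.398, -0.225], [0.412, -0.258], [0.35, -0.281], [0.337, -0.249]] [ 0.374 -0.253]
orange [[0.613, 0.222], [0.62, 0.18], [0.582, 0.171], [0.574, 0.213]] [0.597 0.196]
green [[0.58, -0.271], [0.583, -0.314], [0.521, -0.316], [0.518, -0.273]] [ 0.55  -0.293]
```

View pics/w9.png

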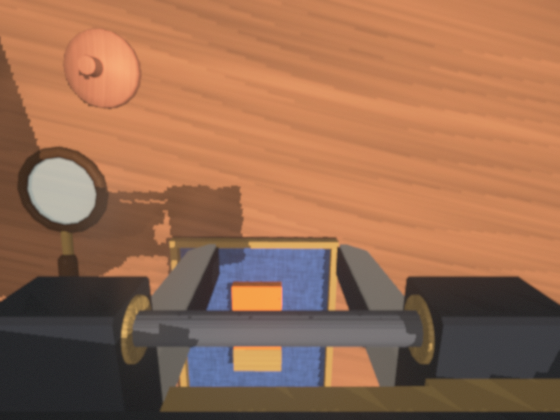

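View pics/s9.png

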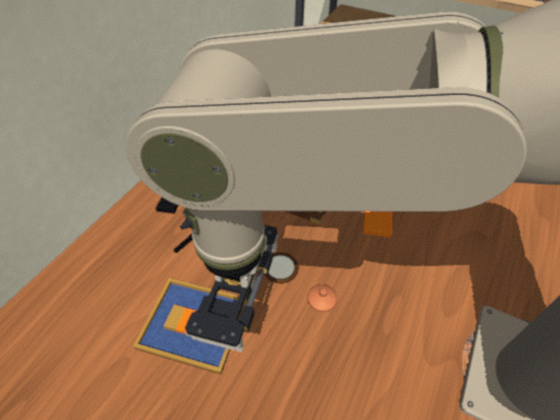

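Amber lies in the tray and green is unmoved. I'll back off and check that amber is flat.

```bash
python3 -m jog '[[[0,1,1],[0,0,0]],[[0,2,2],[0,0,0]],[[0,3,2.5],[0,0,0]],[[0,4,2.5],[0,0,0]],[[0,5,2.5],[0,0,0]],[[0,6,2.5],[0,0,0]],[[0,6,2.5],[0,0,0]],[[0,6,2.5],[0,0,0]]]'
python3 - <<'E'
from h import *
c=manip.capture("side");t=manip.capture("top")
cv2.imwrite("pics/s10.png",np.hstack([cv2.resize(c["color"][260:390,110:280],None,fx=2.3,fy=2.3)[:290,:390],cv2.resize(t["color"][170:280,120:260],None,fx=2.7,fy=2.7)[:290]])[:,:,::-1])
for n,cc in (("side",c),("top",t)):
    for k in blobs(cc["color"],*COL["orange"],amin=100):
        b=cv2.boxPoints(cv2.minAreaRect(k));W=np.array([ray(cc,*p,.016)[:2] for p in b]);print(n,W.round(3).tolist(),W.mean(0).round(3))
    # amber incl brass
    for k in blobs(cc["color"],(10,150,120),(24,255,255),amin=150):
        W=np.array([ray(cc,*p,.016)[:2] for p in cv2.boxPoints(cv2.minAreaRect(k))])
        if abs(W.mean(0)-[.594,.196]).max()<.06: print(" all",n,W.round(3).tolist(),W.mean(0).round(3))
    for k in blobs(cc["color"],*COL["green"]):
        W=np.array([ray(cc,*p,.055)[:2] for p in cv2.boxPoints(cv2.minAreaRect(k))]);print(" green",W.mean(0).round(4))
E
```

```text
t: 12.73
position: [0.48, 0.4354, 0.2397]
tcp_rot: [0.363, -3.112, -0.001]
wrist_force: [-0.3, -0.1, -1.0]
width: 0.0622
top [[0.384, -0.171], [0.41, -0.261], [0.348, -0.278], [0.322, -0.19]] [ 0.366 -0.225]
 green [ 0.5505 -0.2938]
```

View pics/s10.png

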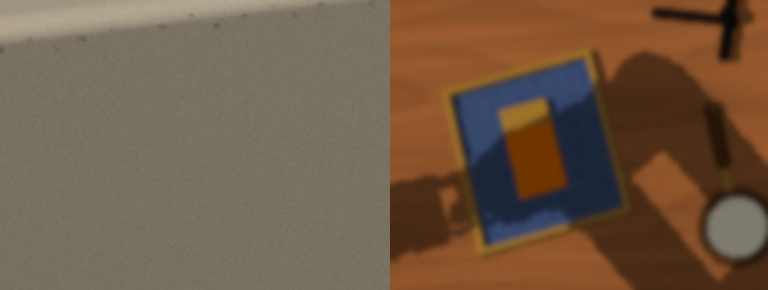

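The top view shows amber centred in the tray, at (532,148) in the crop, with felt all round it. Nothing is under it and the gripper is well clear. Handing in.

```bash
python3 -c "
from cell import manip
print(manip.finish_job())"
```

```text
the job is handed in; nothing more can be done
None
```

I tipped the amber plate by pressing its brass end with the closed fingers; the force rose to 16.5 N once it reached its stop. I then pinched it about 12 mm from the raised glass end, laid it on the felt and released it. The job was handed in at about 13 s of the 48 s allowed.

**Last checks:**
- **Amber:** the top camera shows it centred in the tray. Its centre measures roughly (0.597, 0.196), estimated from the part of the glass in view, against a tray centre of (0.594, 0.196). There is felt on all sides, about 35 mm to the rim at the brass end.
- **Green:** measured at (0.5505, -0.2938) before and after, so it did not move.
- **Gripper:** it stood well clear of everything, 0.24 m up.

**Not confirmed:**
- **Flatness:** I did not measure amber's tilt directly, because the arm blocked the side camera in the last picture. I judged it flat from the 5.6 N contact as the fingers and plate met the felt, and from the top view.
- **Amber position:** in that last check my colour mask missed amber in the gripper's shadow. Its centring was judged by eye, and the figure above comes from the top-camera frame before it.

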